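# Raise the pass card and hold the spring clip gaping round its edge

### The job

Press the pedal of the aluminium card stand down to its stop, so that the pass card rises out of its slot and stays up. Then squeeze the two levers of the steel spring clip that bites the edge of the key rack, take it off, and hold it wide open astride the middle of the risen card's top edge, one jaw on either side, well over the edge but touching neither card nor stand, so that I can slip a note in. Finish while still holding the clip squeezed open there; do not push the card back down, and leave everything else on the ledge where it is.

Things in the scene. Friction and masses are not known exactly. Their poses are not given: they have to be found in the camera images.
- pedal (a joint): angle of the stand's pedal in rad: 0 = up at rest, 0.44 = down on its stop. It springs back when let go; pressing at pedal_pad takes a few N at first, up to about 12 N near the stop
- pedal_pad (a point): middle of the top face of the pedal's rubber pad (44 mm long, 46 mm wide), about 51 mm above the ledge at rest; it sinks 24 mm. The pedal is a steel plate sticking out of the stand's -x side, hinged 55 mm from this point inside the stand, hinge line along the stand's y, 33 mm above the ledge. At rest the outer end is the higher by 0.22 rad; at the stop it is the lower by as much
- stand: aluminium card stand, fixed. Origin on the ledge right under the card slot; box from 80 mm on the -x side to 30 mm on the +x side, 130 mm wide along its y, flat top 72 mm high. Its pedal sticks out towards its -x side to 155 mm from the origin. The card slot runs along its y across the flat top
- card (a joint): how far the card has risen, m: 0 = flush with the stand's top, about 0.034 after the pedal has been pressed to its stop. Friction keeps it up when the pedal returns, but about 1.5 N pushes it down again
- card_top (a point): middle of the card's top edge; the white plastic card is 3 mm thick and 90 mm wide, its edge runs along the stand's y axis, level, and the card stands upright; the point rises with the card
- rack: steel key rack, fixed: base 90 x 180 mm, 8 mm thick; from it stands an upright plate 4 mm thick in the rack's y-z plane, its top edge 80 mm above the ledge. The clip bites the plain part of that edge (y from -90 to +15 mm); two brass keys hang in the slots at y = +44 and +60 mm on the +x face. Origin under the plate, on the ledge
- clip_pin (a point): middle of the hinge pin (10 mm thick, 40 mm long) of the loose 0.07 kg steel spring clip, which starts upright astride the rack's edge, pin 85 mm above the ledge. z points up along the clip, y along the pin (in line with the gripped edge), x is the direction in which it opens. An edge between the jaws can come up to 5 mm below this point
- clip_grip (a point): point midway between the clip's two levers, 28 mm above the pin. The levers are flat, 26 mm wide along y, 3 mm thick; at rest they spread in a V up to 41 mm above the pin, 46 mm apart over their outside tips. Pinched together along x until they stop they are parallel and upright, 45 mm tall, 20 mm apart over their outsides, and the jaws are fully open
- clip_mouth (a point): point midway between the tips of the clip's two jaws, 42 mm below the pin. The jaws are flat, 40 mm wide along y, 4 mm thick; fully open the tips gape about 28 mm inside, 36 mm outside, symmetrically
- clip_jaw (a joint): angle of each clip half in rad (both turn alike): 0 = biting the 4 mm rack plate, 0.30 = fully open at its stop. A spring closes it: each lever needs about 5 to 12 N at its top to open and 8 to 10 N to stay open; a grip of 25 to 60 N is right
- flashlight_mid (a point): middle of the orange flashlight lying on the ledge, 130 mm long, 38 mm thick; leave alone
- bowl: centre of the underside of the pale blue ceramic bowl, rim 120 mm across, 55 mm high, a glass marble lying in it; leave alone
- case_mid (a point): middle of the silver sunglasses case, 65 x 165 mm, 49 mm high; leave alone
- block_card: centre of the underside of a small wooden block (34 x 75 mm, 22 mm high) with a small card fixed in it that reaches 77 mm high; it has no pedal and is NOT the card to use; leave alone
- jar_mid (a point): middle of the glass jar, 64 mm across, 90 mm high; leave alone
Things that resemble listed ones, but are neither listed nor needed, are in the scene too. What is shaped like the part that bears clip_pin but orange is not meant. Leave any turquoise look-alike of the stand alone.

How it is judged:
On the way, in this order (a step that is already met when the one before it is completed fails the run):
1. the pedal is pressed down to its stop and the card has risen (value of joint pedal above 0.4 rad and value of joint card above 0.027 m), for 0.1 s.
2. the clip is lifted clear of the rack in the fingers (contact force between clip and the fingers above 2 N and distance of clip_pin from where it was at the start of the episode above 0.05 m and contact force between clip and rack below 0.2 N), for 0.2 s.
At the end, for the whole second after the job is handed in: Clip held still in the fingers, open over 0.24 of 0.30 rad, upright and in line with the card within 0.2 rad; card edge 4 to 34 mm below the pin, within 8 mm of mid-gape, middle within 20 mm along the edge; clip touches neither card nor stand; card still raised over 24 mm (value of joint card above 0.024 m and value of joint clip_jaw above 0.24 rad and contact force between clip and the fingers above 2 N and x of card_top in the frame of clip_pin between -0.008 and 0.008 m and y of card_top in the frame of clip_pin between -0.02 and 0.02 m and z of card_top in the frame of clip_pin between -0.034 and -0.004 m and angle between the y axis of clip_pin and the y axis of stand, either way round below 0.2 rad and angle between clip_pin's own z axis and vertical below 0.2 rad and contact force between clip and stand below 0.5 N and linear speed of clip below 0.03 m/s); the arm keeps its last pose, push and grip.
It fails at once if one of the other loose things on the ledge is moved by more than 30 mm (distance of any of flashlight_mid, bowl, case_mid, block_card, jar_mid from where it was at the start of the episode above 0.03 m).
It also fails if it takes over 51 s, if anything falls off the work surface, if the arm or the gripper's body presses on something with over 40 N, if the wrist force passes 120 N, or if a joint passes its speed limit or range.

### The arm

A 6-joint arm with a two-finger parallel gripper is mounted at the origin on the work surface. World frame = base frame: x ahead of the robot, y to its left, z up, the work surface at z = 0. Lengths are in m, angles in rad, forces in N, time in s.
With the tool pointing down it reaches from about 0.3 to 0.875 m from the base axis. Payload 6.4 kg.
Tool frame: the origin (TCP) lies at the very end of the fingers, on their centre line; the grasp point (between the pads) lies 19 mm behind it; z points along the fingers, y is the line along which they close (so a half turn about z gives the same grasp; the last joint's range is limited). The gripper opens to 85 mm and grips with 20 to 120 N. Pads are 22 mm wide; open, the fingers measure 114 mm over their backs; the gripper's body (76 mm by 85 mm) begins 54 mm behind the grasp point. The pads swing forward as they close: fully open they stand 13 mm farther back than shut.
Start: joints at [1.022, 0.181, 1.607, -0, 1.354, -0.206], TCP at [0.193, 0.542, 0.231] pointing down, gripper open.
Joint ranges: [-2.99, 2.99], [-0.89, 2.07], [0.3, 2.58], [-1.14, 4.28], [0, 2.63], [-3.12, 3.12]. Speed limits (rad/s): [2.57, 2.57, 3.01, 3.14, 3.14, 3.14].

### API

Orientations are given as a unit quaternion [w, x, y, z].
In Python, from bench import telemetry, camera, ctrl, spotter gives the robot as it stands.
- The arm moves only by the tool send_rows, never from a script. Its argument "series" is a list of rows, each a list of 3 entries, a list of its own where there are three numbers: the turn, a rotation vector about the world's x, y, z in degrees, then the shift along the world's x, y, z in mm, then the closure, from -1 (fully open) to 1 (shut), so that 0 is half open. In form: [[[rx, ry, rz], [dx, dy, dz], gripper], ...]. A call has 1 to 10 rows; each row is the pose to reach, as a shift and turn from the pose commanded when the call began; what a row does not reach only later rows make up. A row lasts 1/8 s, in which the tool goes at most 62.5 mm and 10.7 degrees, less where a joint would pass 70% of its speed; a pose out of reach is approached as far as the arm can. A call with a gripper value outside its range is refused whole. The fingers move at their own pace and stop on an object; the grip force is fixed at half the most. Time passes only in rows, so rows that repeat a pose let the fingers close. It gives the time, the measured TCP pose, the force, the opening and the grip force at its end, in the units of the state.
- telemetry.get_obs(): the state, without advancing time (a new reading comes with each control period).
- camera(name): name is "side" or "top" or "wrist"; returns a dict with "pixels" (384x512x3 uint8, red, green, blue), "camera_matrix" (3x3 intrinsics, pixels), "xyz" and "orientation" of the camera in the world. Camera axes: x right, y up, looking along -z (the intrinsics and any distortion apply to the point x, -y, -z); pixel columns grow to the right and rows downward; lengths in m; the calibration is good to about 2 mm. A picture is of the moment at which its call begins. There is no depth.
- ctrl.hand_in(): hands the job in; it is judged then, once.
Trained networks look in the newest picture that a camera, given by its name, has taken for a name from the list of things; names that differ only in an ending like _2 or _b are one class to them, and where a whole thing is asked for, a point or a joint stands for the part that bears it (a point fixed in the world has none). Each returns a list of dicts, best first, with "conf" (0 to 1); they miss things now and then, are a little off and sometimes report something else, mostly with a low value. They report only what shows in the picture. A call takes as long as a camera call. They do not tell look-alikes from the thing itself.
- spotter.boxes_of(thing, camera): "xyz" ([x, y, z] in m, in world coordinates, good to about 4 mm: the middle of the surface that is visible of it).
- spotter.landmark_of(thing, camera): "xyz" ([x, y, z] in m, in world coordinates, good to about 4 mm: a listed point, or the origin of a listed thing).
The state is a dict: "time_s": time; "q": joint angles; "dq": joint speeds; "joint_efforts": joint torques, N m; "eef_pos": TCP position; "eef_rot": TCP orientation; "wrist_force": force on the tool from outside, world axes, zero at the start; "torque": the same for the moment, N m; "opening": opening from 0.0 (shut) to 1.0 (fully open); "grasp_force": force on a finger pad.
Only numpy, scipy, OpenCV 4.12 (cv2) and the standard library are available. Lean on these libraries where they do the work, as an engineer would, in place of code of your own. Each camera call takes 0.05 s, during which the arm holds its last target. There are 200 camera calls.

## Working session

There is one attempt and no reset: what is moved stays moved. The work goes in short steps, Python scripts to look and compute and a tool call to move; the robot and the scene stay as the last step left them, time stands still between calls to the robot, and variables do not carry over. Pictures are saved under pics/ and viewed, at most 10 in all, crops included, and the job is handed in when it is done.

Besides the shell and the picture viewer there is one more tool, called after "Request:" as name(argument=value, ...) on one line, values as JSON. send_rows: Moves the arm, as the interface text tells. Its arguments: {"type":"object","properties":{"series":{"type":"array","items":{"type":"array"}}},"required":["series"]}

```bash
mkdir -p pics
cat > h.py <<'E'
from bench import telemetry, camera, ctrl, spotter
import numpy as np, cv2
from scipy.spatial.transform import Rotation as R
def snap(n,f=None):
    c=camera(n)
    if f: cv2.imwrite('pics/'+f,c['pixels'][:,:,::-1])
    return c
def look(n,things):
    for t in things:
        for k,fn in (('b',spotter.boxes_of),('l',spotter.landmark_of)):
            try: r=fn(t,n)
            except Exception as e: print(t,k,e); continue
            print(n,t,k,[(np.round(d['xyz'],3).tolist(),round(d['conf'],2)) for d in r[:3]])
E
python3 - <<'E'
from h import *
a=snap('top','top.png'); b=snap('side','side.png')
print(a['xyz'],a['orientation'],b['xyz'],b['orientation'])
for n in('top','side'): look(n,['pedal_pad','stand','card_top','rack','clip_pin','clip_grip','clip_mouth'])
o=telemetry.get_obs();print(o['time_s'],o['eef_pos'],o['eef_rot'])
E
```

```text
[0.35200479 0.04775091 1.1778072 ] [-0.70296709 -0.06720575  0.07378251  0.7041852 ] [0.30155234 0.85898735 0.99868984] [-0.14170197 -0.05804752  0.36425036  0.91862545]
top pedal_pad b [([0.529, -0.154, 0.046], 0.83), ([0.646, -0.376, 0.044], 0.73)]
top pedal_pad l [([0.633, -0.372, 0.047], 0.82), ([0.513, -0.15, 0.053], 0.61)]
top stand b [([0.59, -0.167, 0.073], 0.84), ([0.708, -0.384, 0.072], 0.78), ([0.635, 0.001, 0.036], 0.66)]
top stand l [([0.758, -0.414, 0.002], 0.9), ([0.639, -0.188, -0.001], 0.55)]
top card_top b [([0.64, -0.19, 0.076], 0.46)]
top card_top l [([0.613, 0.201, 0.114], 0.67), ([0.642, -0.188, 0.074], 0.52), ([0.759, -0.419, 0.072], 0.52)]
top rack b [([0.609, 0.241, 0.008], 0.68)]
top rack l [([0.632, 0.004, 0.02], 0.57), ([0.612, 0.234, 0.0], 0.55)]
top clip_pin b [([0.618, 0.197, 0.087], 0.65), ([0.502, 0.212, 0.047], 0.55)]
top clip_pin l [([0.505, 0.213, 0.04], 0.76), ([0.614, 0.198, 0.083], 0.66)]
top clip_grip b [([0.613, 0.199, 0.091], 0.66), ([0.503, 0.21, 0.047], 0.52)]
top clip_grip l [([0.504, 0.216, 0.07], 0.79), ([0.612, 0.197, 0.109], 0.56)]
top
[... 633 characters left out ...]
.234, -0.003], 0.73), ([0.638, -0.19, 0.072], 0.17)]
side clip_pin b [([0.613, 0.206, 0.091], 0.81), ([0.508, 0.221, 0.044], 0.77)]
side clip_pin l [([0.615, 0.197, 0.09], 0.82), ([0.504, 0.218, 0.036], 0.63), ([0.509, -0.152, 0.054], 0.55)]
side clip_grip b [([0.504, 0.218, 0.048], 0.86), ([0.614, 0.206, 0.089], 0.61), ([0.527, -0.153, 0.044], 0.35)]
side clip_grip l [([0.613, 0.196, 0.115], 0.48)]
side clip_mouth b [([0.616, 0.206, 0.089], 0.81), ([0.509, 0.215, 0.045], 0.72)]
side clip_mouth l [([0.503, 0.213, -0.001], 0.87), ([0.616, 0.2, 0.043], 0.77), ([0.638, -0.188, 0.074], 0.41)]
1.5 [0.19326681 0.54156453 0.23130512] [ 7.30612525e-06  1.70561616e-01  9.85347013e-01 -1.42748120e-06]
```

View pictures.

View pics/top.png

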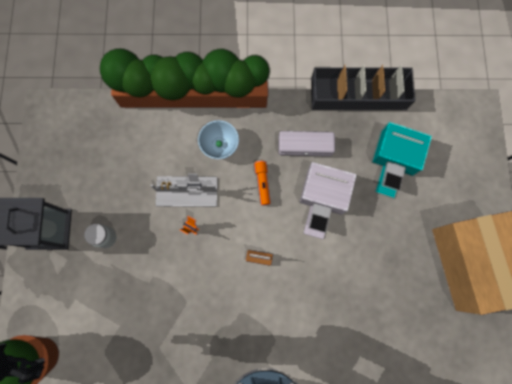

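View pics/side.png

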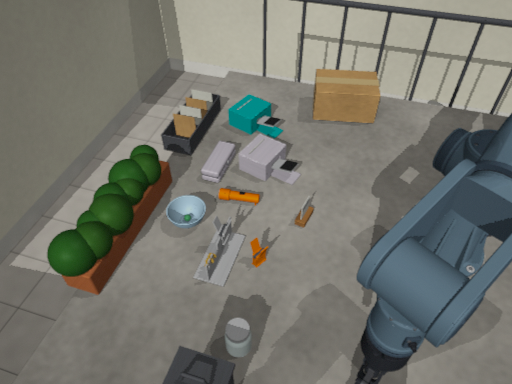

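The aluminium stand is near pixel (330,190) in the top view, with its pedal at (317,222). The turquoise look-alike is at (402,150). The steel clip sits on the rack at (192,185), and the orange look-alike clip is at (189,226). The network points agree with this: the stand's yaw is about -17° and the rack's about 0°.

Request:
send_rows(series=[[[0, 0, -87], [314, -690, -70], 1], [[0, 0, -87], [314, -690, -70], 1], [[0, 0, -87], [314, -690, -70], 1], [[0, 0, -87], [314, -690, -70], 1], [[0, 0, -87], [314, -690, -70], 1], [[0, 0, -87], [314, -690, -70], 1], [[0, 0, -87], [314, -690, -70], 1], [[0, 0, -87], [314, -690, -70], 1], [[0, 0, -87], [314, -690, -70], 1], [[0, 0, -87], [314, -690, -70], 1]])

```text
time_s: 2.75
eef_pos: [0.4518, -0.0271, 0.1741]
eef_rot: [0.0, 0.802, 0.597, 0.0]
wrist_force: [0.7, 0.8, 0.3]
opening: -0.002
grasp_force: 0.0
```

Request:
send_rows(series=[[[0, 0, 0], [0, 0, 0], 1]])

```text
time_s: 2.88
eef_pos: [0.4523, -0.0288, 0.1738]
eef_rot: [0.001, 0.804, 0.595, -0.0]
wrist_force: [0.3, -0.3, 0.9]
opening: -0.002
grasp_force: 0.0
```

Request:
send_rows(series=[[[0, 0, 0], [27, -60, -20], 1], [[0, 0, 0], [55, -120, -45], 1], [[0, 0, 0], [55, -120, -64], 1], [[0, 0, 0], [55, -120, -64], 1], [[0, 0, 0], [55, -120, -64], 1]])

```text
time_s: 3.5
eef_pos: [0.506, -0.1437, 0.1105]
eef_rot: [-0.0, 0.802, 0.598, 0.0]
wrist_force: [0.1, 0.4, 0.1]
opening: -0.0
grasp_force: 0.0
```

Run:
```python
from h import *
snap('wrist','w1.png'); snap('top');snap('side')
for n in('wrist','top','side'): look(n,['pedal_pad','stand','card_top'])
print(telemetry.get_obs()['eef_pos'])
```

```text
wrist pedal_pad b [([0.53, -0.152, 0.047], 0.97), ([0.69, -0.367, 0.034], 0.89)]
wrist pedal_pad l [([0.507, -0.154, 0.052], 0.93)]
wrist stand b [([0.693, -0.361, 0.006], 0.84), ([0.596, -0.162, 0.072], 0.75), ([0.64, -0.18, 0.074], 0.7)]
wrist stand l [([0.638, -0.19, 0.0], 0.91)]
wrist card_top b [([0.641, -0.186, 0.077], 0.63), ([0.527, -0.154, 0.048], 0.49)]
wrist card_top l [([0.641, -0.192, 0.079], 0.78)]
top pedal_pad b []
top pedal_pad l [([0.634, -0.373, 0.048], 0.76), ([0.512, -0.148, 0.051], 0.37)]
top stand b [([0.625, -0.136, 0.074], 0.7), ([0.71, -0.387, 0.074], 0.66)]
top stand l [([0.637, -0.189, -0.0], 0.86), ([0.758, -0.417, 0.0], 0.82), ([0.765, 0.138, -0.001], 0.4)]
top card_top b []
top card_top l [([0.759, -0.417, 0.07], 0.49)]
side pedal_pad b [([0.648, -0.372, 0.049], 0.69), ([0.528, -0.154, 0.049], 0.48)]
side pedal_pad l [([0.509, -0.154, 0.059], 0.58), ([0.636, -0.371, 0.052], 0.48)]
side stand b [([0.587, -0.151, 0.062], 0.98), ([0.71, -0.37, 0.052], 0.57)]
side stand l [([0.635, -0.19, 0.005], 0.98)]
side card_top b []
side card_top l [([0.637, -0.188, 0.074], 0.42)]
[ 0.50600878 -0.14489613  0.10977864]
```

View pics/w1.png

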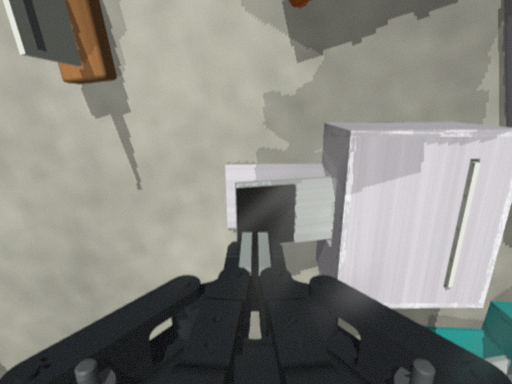

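The wrist view shows the pad at (265,212), just ahead of the fingertips at (255,235), and the slot at (460,225). I'll shift by about 5 mm and press.

Request:
send_rows(series=[[[0, 0, 0], [3, -5, -30], 1], [[0, 0, 0], [3, -5, -50], 1], [[0, 0, 0], [3, -5, -60], 1], [[0, 0, 0], [3, -5, -68], 1], [[0, 0, 0], [3, -5, -76], 1], [[0, 0, 0], [3, -5, -80], 1], [[0, 0, 0], [3, -5, -80], 1]])

```text
time_s: 5.42
eef_pos: [0.5086, -0.1497, 0.0302]
eef_rot: [-0.001, 0.802, 0.597, -0.0]
wrist_force: [-3.9, 1.4, 4.9]
opening: -0.0
grasp_force: 2.5
```

Request:
send_rows(series=[[[0, 0, 0], [0, 0, -2], 1], [[0, 0, 0], [0, 0, -4], 1], [[0, 0, 0], [0, 0, -4], 1], [[0, 0, 0], [0, 0, -4], 1]])

```text
time_s: 5.92
eef_pos: [0.509, -0.1499, 0.0278]
eef_rot: [-0.0, 0.802, 0.598, -0.0]
wrist_force: [-9.4, 3.6, 17.5]
opening: 0.005
grasp_force: 9.9
```

Request:
send_rows(series=[[[0, 0, 0], [0, 0, -2], 1], [[0, 0, 0], [0, 0, -2], 1], [[0, 0, 0], [0, 0, -2], 1]])

```text
time_s: 6.3
eef_pos: [0.5092, -0.15, 0.0271]
eef_rot: [-0.0, 0.802, 0.598, -0.0]
wrist_force: [-13.0, 5.2, 30.5]
opening: 0.002
grasp_force: 16.7
```

Run:
```python
from h import *
snap('wrist','w2.png'); look('wrist',['pedal_pad','card_top','stand'])
o=telemetry.get_obs();print(o['eef_pos'],o['wrist_force'],o['time_s'])
```

```text
wrist pedal_pad b [([0.54, -0.148, 0.032], 0.94)]
wrist pedal_pad l [([0.507, -0.149, 0.028], 0.9)]
wrist card_top b []
wrist card_top l []
wrist stand b [([0.574, -0.142, 0.07], 0.68)]
wrist stand l [([0.634, -0.19, 0.001], 0.91)]
[ 0.50920573 -0.14997756  0.02711339] [-13.67186397   5.95135138  30.71674059] 6.65
```

View pics/w2.png

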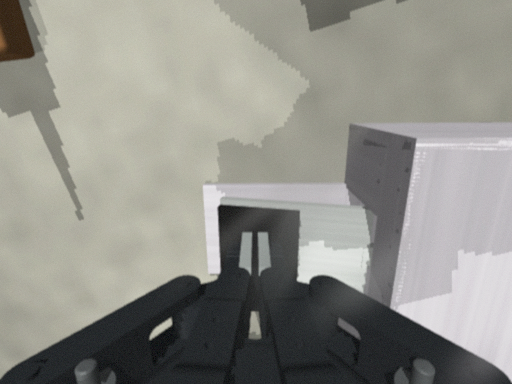

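The pedal is at its stop: the force jumped while the tip hardly moved. I'll lift off, check the card, then go to the clip.

Request:
send_rows(series=[[[0, 0, 0], [0, 0, 50], 1], [[0, 0, 0], [0, 0, 110], 1], [[0, 0, 0], [0, 0, 160], 1], [[0, 0, 0], [0, 0, 160], 1]])

```text
time_s: 7.15
eef_pos: [0.5124, -0.1516, 0.1896]
eef_rot: [0.005, 0.802, 0.597, 0.002]
wrist_force: [-0.8, 0.4, -0.2]
opening: 0.001
grasp_force: 0.0
```

Run:
```python
from h import *
snap('wrist'); snap('top');snap('side')
for n in('wrist','top','side'): look(n,['card_top','stand'])
print(telemetry.get_obs()['eef_pos'])
```

```text
wrist card_top b [([0.64, -0.188, 0.094], 0.57)]
wrist card_top l [([0.643, -0.19, 0.107], 0.86)]
wrist stand b [([0.701, -0.362, 0.05], 0.78), ([0.598, -0.163, 0.072], 0.6), ([0.526, -0.153, 0.047], 0.25)]
wrist stand l [([0.634, -0.186, 0.004], 0.76), ([0.755, -0.417, 0.001], 0.57)]
top card_top b [([0.646, -0.157, 0.094], 0.54), ([0.76, -0.411, 0.072], 0.52)]
top card_top l [([0.757, -0.417, 0.071], 0.53), ([0.639, -0.188, 0.108], 0.43)]
top stand b [([0.617, -0.142, 0.073], 0.83), ([0.72, -0.398, 0.07], 0.74), ([0.776, 0.144, 0.026], 0.73)]
top stand l [([0.636, -0.187, 0.002], 0.96), ([0.758, -0.417, 0.001], 0.56)]
side card_top b []
side card_top l [([0.637, -0.188, 0.104], 0.42)]
side stand b [([0.587, -0.148, 0.061], 0.82), ([0.708, -0.368, 0.05], 0.69)]
side stand l [([0.755, -0.414, -0.001], 0.91), ([0.635, -0.19, 0.007], 0.85)]
[ 0.50903452 -0.14990732  0.18374486]
```

Request:
send_rows(series=[[[0, 0, 8], [48, 60, 0], -1], [[0, 0, 17], [95, 110, 0], -1], [[0, 0, 17], [105, 165, 0], -1], [[0, 0, 17], [105, 220, 0], -1], [[0, 0, 17], [105, 280, 0], -1], [[0, 0, 17], [105, 348, 0], -1], [[0, 0, 17], [105, 348, 0], -1], [[0, 0, 17], [105, 348, 0], -1]])

```text
time_s: 8.9
eef_pos: [0.6139, 0.1983, 0.1836]
eef_rot: [0.0, 0.704, 0.71, -0.0]
wrist_force: [-0.1, -0.8, 0.6]
opening: 0.998
grasp_force: 0.0
```

Run:
```python
from h import *
snap('wrist','w3.png'); snap('top');snap('side')
for n in('wrist','top','side'): look(n,['clip_pin','clip_grip','rack'])
o=telemetry.get_obs();print(o['eef_pos'],o['eef_rot'],o['time_s'])
```

```text
wrist clip_pin b [([0.613, 0.199, 0.099], 0.59)]
wrist clip_pin l [([0.504, 0.214, 0.042], 0.75), ([0.612, 0.198, 0.088], 0.67), ([0.612, 0.234, -0.003], 0.21)]
wrist clip_grip b [([0.497, 0.218, 0.05], 0.83), ([0.612, 0.2, 0.094], 0.64)]
wrist clip_grip l [([0.499, 0.216, 0.07], 0.92), ([0.611, 0.197, 0.112], 0.89)]
wrist rack b [([0.612, 0.26, 0.007], 0.77)]
wrist rack l [([0.614, 0.231, -0.002], 0.97)]
top clip_pin b []
top clip_pin l [([0.634, 0.002, 0.02], 0.52)]
top clip_grip b [([0.525, -0.159, 0.047], 0.63)]
top clip_grip l []
top rack b [([0.613, 0.174, 0.009], 0.72)]
top rack l [([0.612, 0.234, 0.0], 0.83), ([0.415, 0.016, 0.004], 0.27)]
side clip_pin b [([0.613, 0.204, 0.091], 0.81), ([0.509, 0.222, 0.044], 0.73)]
side clip_pin l [([0.505, 0.218, 0.039], 0.81), ([0.614, 0.198, 0.088], 0.55)]
side clip_grip b [([0.507, 0.216, 0.051], 0.69), ([0.774, 0.121, 0.032], 0.49)]
side clip_grip l [([0.502, 0.216, 0.074], 0.74), ([0.617, 0.198, 0.113], 0.72)]
side rack b [([0.608, 0.257, 0.002], 0.83), ([0.59, -0.147, 0.06], 0.37)]
side rack l [([0.614, 0.236, -0.005], 0.83)]
[0.61401418 0.19818261 0.18381434] [ 1.36725350e-06  7.04830631e-01  7.09375628e-01 -6.46553438e-06] 9.95
```

View pics/w3.png

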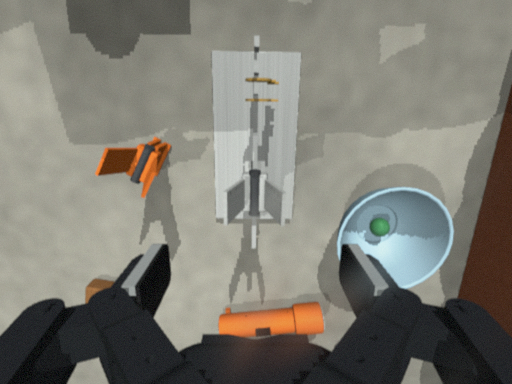

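The clip at (254,190) lies midway between the fingers and in line with them. I'll descend and pinch it.

Request:
send_rows(series=[[[0, 0, 0], [-1, 0, -40], -1], [[0, 0, 0], [-1, 0, -75], -1], [[0, 0, 0], [-1, 0, -88], -1], [[0, 0, 0], [-1, 0, -88], -1], [[0, 0, 0], [-1, 0, -88], 0.6], [[0, 0, 0], [-1, 0, -88], 1], [[0, 0, 0], [-1, 0, -88], 1], [[0, 0, 0], [-1, 0, -88], 1], [[0, 0, 0], [-1, 0, -88], 1], [[0, 0, 0], [-1, 0, -88], 1]])

```text
time_s: 11.2
eef_pos: [0.6147, 0.1984, 0.1003]
eef_rot: [0.001, 0.705, 0.709, 0.002]
wrist_force: [-6.2, -1.7, 18.8]
opening: 0.208
grasp_force: 58.8
```

Request:
send_rows(series=[[[0, 0, 0], [0, 0, 0], 1], [[0, 0, 0], [0, 0, 0], 1], [[0, 0, 0], [0, 0, 0], 1]])

```text
time_s: 11.58
eef_pos: [0.6147, 0.1984, 0.1003]
eef_rot: [0.001, 0.705, 0.709, 0.002]
wrist_force: [-6.9, -1.5, 17.1]
opening: 0.211
grasp_force: 58.8
```

Run:
```python
from h import *
snap('side'); snap('wrist','w4.png')
for n in('side','wrist'): look(n,['clip_pin','clip_mouth'])
```

```text
side clip_pin b [([0.608, 0.206, 0.085], 0.82), ([0.508, 0.22, 0.043], 0.64)]
side clip_pin l [([0.615, 0.198, 0.086], 0.77), ([0.504, 0.219, 0.04], 0.55)]
side clip_mouth b [([0.508, 0.213, 0.044], 0.73), ([0.611, 0.204, 0.083], 0.64), ([0.53, -0.154, 0.052], 0.37)]
side clip_mouth l [([0.616, 0.2, 0.044], 0.59), ([0.504, 0.212, 0.001], 0.53)]
wrist clip_pin b [([0.5, 0.221, 0.045], 0.93), ([0.615, 0.208, 0.089], 0.8)]
wrist clip_pin l [([0.506, 0.214, 0.041], 0.93), ([0.613, 0.198, 0.086], 0.62)]
wrist clip_mouth b [([0.496, 0.221, 0.047], 0.59), ([0.62, 0.207, 0.09], 0.58)]
wrist clip_mouth l [([0.499, 0.212, -0.001], 0.56)]
```

View pics/w4.png

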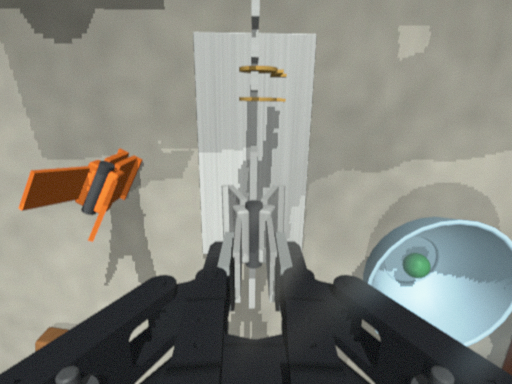

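The pinch is complete: the opening is about 18 mm and the jaws are spread clear of the plate. I'll lift and carry it to the card.

Request:
send_rows(series=[[[0, 0, 0], [0, 0, 10], 1], [[0, 0, 0], [0, 0, 30], 1], [[0, 0, 0], [0, 0, 60], 1], [[0, 0, 0], [0, 0, 100], 1], [[0, 0, 0], [0, 0, 120], 1], [[0, 0, 0], [0, 0, 120], 1], [[0, 0, 0], [0, 0, 120], 1], [[0, 0, 0], [0, 0, 120], 1]])

```text
time_s: 13.08
eef_pos: [0.612, 0.1979, 0.2137]
eef_rot: [-0.001, 0.705, 0.709, -0.001]
wrist_force: [-0.1, -0.6, -0.4]
opening: 0.213
grasp_force: 59.3
```

Request:
send_rows(series=[[[0, 0, -2], [1, -40, 0], 1], [[0, 0, -5], [4, -90, 0], 1], [[0, 0, -8], [8, -140, 0], 1], [[0, 0, -11], [12, -190, 0], 1], [[0, 0, -14], [16, -240, 0], 1], [[0, 0, -16], [20, -300, 0], 1], [[0, 0, -16.5], [23, -350, 0], 1], [[0, 0, -16.5], [24, -387, 0], 1], [[0, 0, -16.5], [24, -387, 0], 1], [[0, 0, -16.5], [24, -387, 0], 1]])

```text
time_s: 14.32
eef_pos: [0.6365, -0.1883, 0.2146]
eef_rot: [-0.001, 0.799, 0.601, -0.0]
wrist_force: [0.1, -0.5, -0.3]
opening: 0.209
grasp_force: 59.3
```

Run:
```python
from h import *
snap('wrist','w5.png'); snap('side'); snap('top')
for n in('wrist','side','top'): look(n,['clip_pin','clip_mouth','card_top'])
o=telemetry.get_obs();print(o['eef_pos'],o['eef_rot'],o['opening'],o['wrist_force'],o['time_s'])
```

```text
wrist clip_pin b [([0.635, -0.182, 0.208], 0.73)]
wrist clip_pin l [([0.637, -0.186, 0.2], 0.73), ([0.511, -0.15, 0.053], 0.23)]
wrist clip_mouth b [([0.639, -0.178, 0.207], 0.74)]
wrist clip_mouth l []
wrist card_top b [([0.645, -0.173, 0.107], 0.79)]
wrist card_top l [([0.641, -0.189, 0.109], 0.59)]
side clip_pin b [([0.507, 0.222, 0.041], 0.77), ([0.634, -0.178, 0.199], 0.47)]
side clip_pin l [([0.638, -0.188, 0.202], 0.79), ([0.504, 0.214, 0.041], 0.7)]
side clip_mouth b [([0.636, -0.18, 0.196], 0.55), ([0.51, 0.218, 0.047], 0.52)]
side clip_mouth l [([0.638, -0.19, 0.157], 0.76), ([0.506, 0.213, -0.0], 0.7)]
side card_top b [([0.638, -0.185, 0.089], 0.66), ([0.526, -0.153, 0.053], 0.2)]
side card_top l [([0.639, -0.19, 0.105], 0.51)]
top clip_pin b [([0.612, 0.231, 0.011], 0.65), ([0.62, -0.129, 0.075], 0.48), ([0.5, 0.212, 0.044], 0.47)]
top clip_pin l [([0.501, 0.216, 0.04], 0.73)]
top clip_mouth b [([0.505, 0.208, 0.048], 0.52)]
top clip_mouth l [([0.502, 0.212, -0.001], 0.45)]
top card_top b []
top card_top l [([0.475, 0.465, 0.041], 0.74)]
[ 0.63703683 -0.18894115  0.21581274] [-3.33767356e-06  7.99387297e-01  6.00816069e-01 -2.91810762e-06] 0.2113756987283173 [-0.17447818  0.84879788 -1.16799099] 15.375
```

View pics/w5.png

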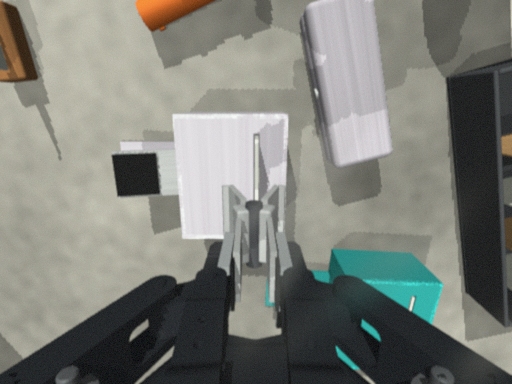

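The card line at (257,165) is about 3 mm towards +x of the clip's middle at (254,220), and the two are parallel. I'll correct by 2.5 mm, stop just above the edge and look again.

Request:
send_rows(series=[[[0, 0, 0], [2.5, -1, -20], 1], [[0, 0, 0], [2.5, -1, -38], 1], [[0, 0, 0], [2.5, -1, -46], 1], [[0, 0, 0], [2.5, -1, -46], 1], [[0, 0, 0], [2.5, -1, -46], 1]])

```text
time_s: 16.0
eef_pos: [0.6399, -0.1901, 0.1703]
eef_rot: [0.0, 0.799, 0.601, 0.0]
wrist_force: [0.5, -0.3, -1.3]
opening: 0.209
grasp_force: 59.3
```

Run:
```python
from h import *
c=snap('wrist'); s=snap('side')
for n in('wrist','side'): look(n,['clip_pin','clip_mouth','card_top'])
print(telemetry.get_obs()['eef_pos'])
def px(c,p):
    v=R.from_quat(np.roll(c['orientation'],-1)).inv().apply(np.array(p)-c['xyz'])*[1,-1,-1]
    u=c['camera_matrix']@v; return u[:2]/u[2]
u=px(s,[.64,-.189,.12]).astype(int);print(u)
i=s['pixels'][max(u[1]-40,0):u[1]+40,max(u[0]-50,0):u[0]+50,::-1]
a=cv2.resize(i,None,fx=5,fy=5,interpolation=cv2.INTER_CUBIC)
cv2.imwrite('pics/s6.png',a)
cv2.imwrite('pics/w6.png',cv2.resize(c['pixels'][100:300,156:356,::-1],None,fx=3,fy=3))
```

```text
wrist clip_pin b [([0.641, -0.185, 0.16], 0.65)]
wrist clip_pin l [([0.637, -0.189, 0.157], 0.81)]
wrist clip_mouth b [([0.642, -0.178, 0.162], 0.84)]
wrist clip_mouth l []
wrist card_top b [([0.647, -0.172, 0.106], 0.77)]
wrist card_top l [([0.641, -0.189, 0.106], 0.81)]
side clip_pin b [([0.51, 0.22, 0.045], 0.64), ([0.637, -0.179, 0.152], 0.57)]
side clip_pin l [([0.503, 0.218, 0.037], 0.57), ([0.64, -0.192, 0.158], 0.45), ([0.637, 0.004, 0.02], 0.16)]
side clip_mouth b [([0.641, -0.181, 0.151], 0.7), ([0.507, 0.212, 0.045], 0.68)]
side clip_mouth l [([0.501, 0.211, 0.001], 0.53), ([0.644, -0.191, 0.112], 0.48)]
side card_top b [([0.638, -0.175, 0.083], 0.68)]
side card_top l [([0.639, -0.187, 0.107], 0.53)]
[ 0.63951223 -0.1898674   0.16979743]
[256 135]
```

View pics/w6.png

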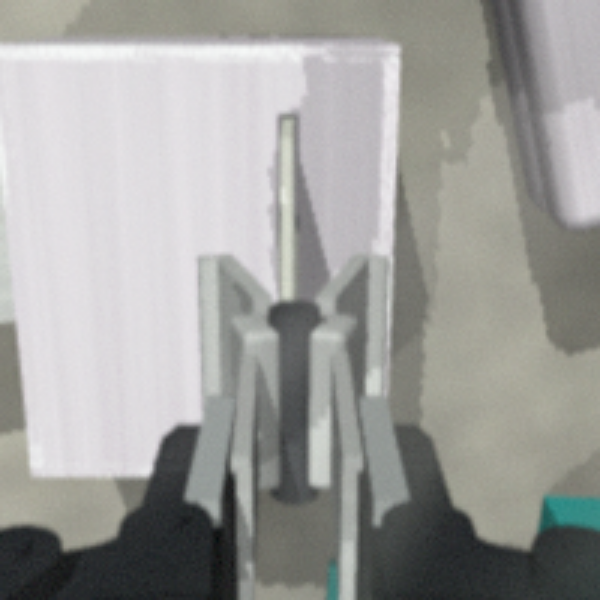

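View pics/s6.png

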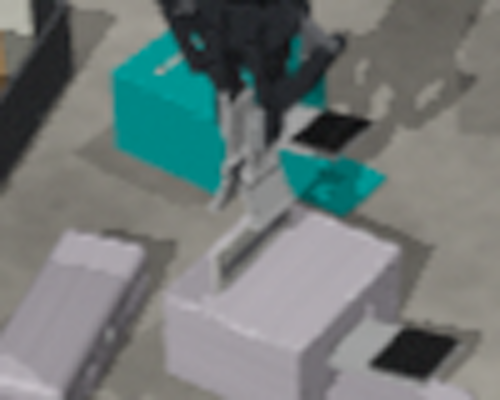

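In the wrist crop the card edge (288,200) lies between the jaw tips (209 and 377), about 1 mm off centre. In the side view the jaws are over the middle of the card. I'll lower it.

Request:
send_rows(series=[[[0, 0, 0], [-1, 0, -8], 1], [[0, 0, 0], [-1, 0, -16], 1], [[0, 0, 0], [-1, 0, -24], 1], [[0, 0, 0], [-1, 0, -31], 1], [[0, 0, 0], [-1, 0, -31], 1], [[0, 0, 0], [-1, 0, -31], 1], [[0, 0, 0], [-1, 0, -31], 1], [[0, 0, 0], [-1, 0, -31], 1]])

```text
time_s: 17.7
eef_pos: [0.6387, -0.19, 0.1392]
eef_rot: [0.0, 0.799, 0.601, 0.0]
wrist_force: [0.6, -0.6, -0.2]
opening: 0.211
grasp_force: 59.3
```

Run:
```python
from h import *
c=snap('wrist'); s=snap('side')
for n in('wrist','side'): look(n,['clip_pin','clip_mouth','card_top'])
o=telemetry.get_obs();print(o['eef_pos'],o['wrist_force'],o['opening'],o['time_s'])
a=cv2.resize(s['pixels'][95:175,206:306,::-1],(500,400),interpolation=cv2.INTER_CUBIC)
b=cv2.resize(c['pixels'][120:280,206:306,::-1],(250,400))
cv2.imwrite('pics/f.png',np.hstack([a,b]))
```

```text
wrist clip_pin b [([0.638, -0.182, 0.129], 0.84)]
wrist clip_pin l [([0.636, -0.188, 0.125], 0.98)]
wrist clip_mouth b [([0.64, -0.18, 0.131], 0.98)]
wrist clip_mouth l []
wrist card_top b [([0.651, -0.168, 0.107], 0.73), ([0.64, -0.186, 0.132], 0.47)]
wrist card_top l []
side clip_pin b [([0.511, 0.222, 0.044], 0.78), ([0.634, -0.183, 0.121], 0.51), ([0.643, -0.163, 0.089], 0.41)]
side clip_pin l [([0.504, 0.217, 0.038], 0.88), ([0.635, -0.187, 0.005], 0.65), ([0.638, -0.19, 0.125], 0.55)]
side clip_mouth b [([0.509, 0.216, 0.045], 0.81), ([0.637, -0.182, 0.119], 0.68)]
side clip_mouth l [([0.503, 0.21, 0.0], 0.63), ([0.639, -0.191, 0.083], 0.56), ([0.754, -0.128, 0.024], 0.36)]
side card_top b [([0.642, -0.161, 0.089], 0.44)]
side card_top l [([0.639, -0.187, 0.105], 0.57), ([0.76, 0.142, -0.002], 0.46)]
[ 0.63853579 -0.18986892  0.1387806 ] [0.98078489 0.45851644 0.98163434] 0.20703432343229056 18.4
```

View pics/f.png

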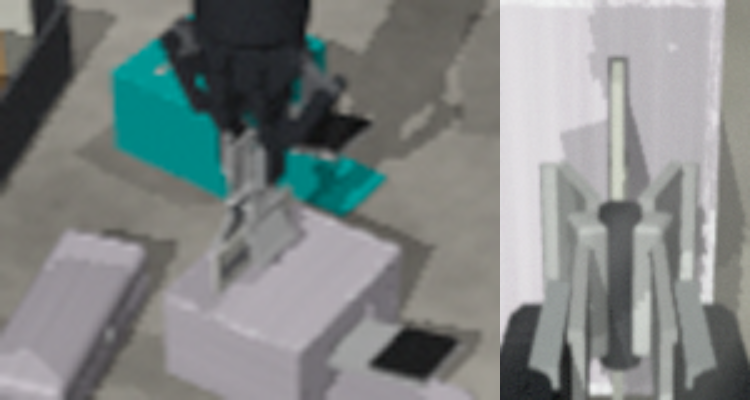

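The clip is centred astride the card: the edge is at x = 618 and the jaw tips are at 550 and 688. The card is still up at 0.105 m, and nothing is in contact.

```bash
python3 -c "
from bench import ctrl
print(ctrl.hand_in())"
```

```text
the job is handed in; nothing more can be done
None
```

I pressed the pedal to its stop and the card came up and stayed up; the steel clip is now held squeezed open astride the middle of its top edge, the edge about 18 mm below the pin and touching nothing as far as the pictures and wrist force show, and the job is handed in (no verdict was returned).

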